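# Back a board out of the ratchet test jig and bolt the carriage

### The job

The circuit board in the test jig has passed: throw the ratchet pawl right over so that it is clear of the toothed wheel and stays over, then turn the crank backward, over the top to the right, until the carriage with the board comes home against its right-hand stop. Then push the yellow bolt knob away from you, all the way in, so that the bolt's tip goes right through the keeper and locks the carriage; leave the other things on the bench alone.

Things in the scene. Friction and masses are not known exactly. Their poses are not given: they have to be found in the camera images.
- jig: Grey and aluminium test jig for circuit boards, 112 x 184 mm on plan, 132 mm high, fixed. Origin: on the bench top, below the crank shaft. x points from the crank into the jig (away from the worker), y to the worker's left, z up. A carriage with a green board slides along y on top; black connector at the left (+y) end, home stop at the right. Crank, toothed wheel and pawl are on the front (-x) face.
- crank_grip (a point): Centre of the black crank handle: a freely spinning cylinder 16 mm thick, 39 mm long, parallel to jig x, sticking out toward the worker from a 15 mm wide crank arm that begins 20 mm behind this point (+x). It runs on a circle of 48 mm radius round point crank_axis, from level with the shaft on its left, over the top, to 15 degrees right of the top.
- crank_axis (a point): Point on the crank shaft's axis (parallel to jig x), 58 mm above the bench, in the same plane across the shaft as crank_grip.
- jig_wheel (a joint): Turn of crank and wheel, rad. 0 = home: carriage on its stop (hard end), crank 15 degrees right (-y) of straight up. Positive = forward: handle over the top to the left, carriage goes left 18 mm per rad into the connector. Starts between 1.3 and 1.8. While the pawl lies on the wheel (18 teeth) it blocks backward turning but for up to 20 degrees of play. Stays where left; about 2 N at the handle turns it.
- pawl_grip (a point): Centre of the pawl's red lifting handle: a cylinder 12 mm thick, 32 mm long, parallel to jig x, sticking out toward the worker; the steel pawl, 10 mm thick, begins 19 mm behind this point (+x). It runs on a circle of 31 mm radius round point pawl_pivot. At the start it is up and to the left of the pivot, about 80 mm above the bench.
- pawl_pivot (a point): Point on the pawl's pivot axis (parallel to jig x), 61 mm to the right (-y) of the crank shaft, 55 mm above the bench, in the same plane across the axis as pawl_grip.
- jig_pawl (a joint): Angle of the pawl, rad. 0 to 0.2 = its nose lies on the wheel's teeth; positive = lifted, swinging up and over to the right (-y). It moves freely and falls by its own weight: back onto the wheel from below about 0.8, over onto its stop pin at 1.5 from beyond that. Thrown over = 1.5.
- bolt_knob (a point): Point on the axis of the yellow upright bolt knob, 11 mm below its top: a cylinder 12 mm thick, top 132 mm above the bench, on the right end of the carriage, with which it travels. Nothing near it is as high; the bolt's barrels, 6 mm thick from 6 mm in front of the drawn-back knob's axis and from 31 mm behind it, reach 109 mm above the bench.
- jig_bolt (a joint): Travel of the bolt, m. 0 = drawn back; starts at 0 to 0.006; positive = pushed along jig +x, away from the worker; 0.022 = fully in on its end stop, tip 5 mm past the back of the keeper. About 2 N slides it; it stays where left. The tip enters only with the carriage within about 2 mm of home; elsewhere it strikes the solid keeper bar.
- keeper_hole (a point): Centre of the mouth of the keeper hole, 13 mm wide, in a 10 mm thick steel bar fixed to the rear of the jig, 100 mm above the bench; the bolt is 9 mm thick with a round nose.
- loupe: Bystander, to be left alone: small black eye loupe, 34 mm wide, 25 mm high. Origin: centre of its underside.
- cutters_blue: Bystander, to be left alone: flush cutters with blue grips, 113 mm long, lying flat. Origin: centre of its underside.
- marker: Bystander, to be left alone: black and red marker pen, 130 mm long. Origin: centre of its underside.
- narrow_board: Bystander, to be left alone: narrow green circuit board, 26 x 74 mm. Origin: centre of its underside.
- bit_box: Bystander, to be left alone: small teal and black box, 42 x 75 x 20 mm. Origin: centre of its underside.

How it is judged:
By the outcome, as a careful person would: the job done as asked, in the order asked, and still so for the second after the job is handed in, with the robot touching nothing.
It also fails if it takes over 50 s, if anything falls off the work surface, if the arm or the gripper's body presses on something with over 40 N, if the wrist force passes 120 N, or if a joint passes its speed limit or range.

### The arm

A 6-joint arm with a two-finger parallel gripper is mounted at the origin on a cart in front of the work surface, level with it; the furniture and walls round the work are solid. World frame = base frame: x ahead of the robot, y to its left, z up, the work surface at z = 0. Lengths are in mm, angles in rad, forces in N, time in s.
With the tool pointing down it reaches from about 325 to 875 mm from the base axis. Payload 4.4 kg.
Tool frame: the origin (TCP) lies at the very end of the fingers, on their centre line; the grasp point (between the pads) lies 19 mm behind it; z points along the fingers, y is the direction in which the jaws open and shut (so a half turn about z gives the same grasp; the last joint's range is limited). The gripper opens to 85 mm and grips with 20 to 120 N. Pads are 22 mm wide; open, the fingers measure 114 mm over their backs; the gripper's body (76 mm by 85 mm) begins 54 mm behind the grasp point. The pads swing forward as they close: fully open they stand 13 mm farther back than shut.
Start: joints at [1.192, 0.207, 1.542, -0, 1.393, -0.15], TCP at [129.865, 560.145, 231.282] pointing down, gripper open.
Joint ranges: [-2.73, 2.73], [-0.86, 2.22], [0.23, 2.46], [-1.11, 4.25], [0.08, 2.63], [-2.82, 2.82]. Speed limits (rad/s): [2.79, 2.79, 3.14, 3.14, 3.14, 3.14].

### API

Orientations are given as a unit quaternion [x, y, z, w].
In Python, from plant import get_obs, snapshot, close_job gives the robot as it stands. The module is installed in compiled form; this text tells all that it offers.
- The arm moves only by the tool apply_moves, never from a script. Its argument "rows" is one flat list of numbers, 5 for each row, row after row: the shift along the tool's x, y, z in units of 0.075 m (1.0 is 0.075 m), then the turn about the tool's z in units of pi/2 rad (1.0 is pi/2 rad), then the opening, from 0 (shut) to 1 (fully open). A call has 1 to 12 rows; each row shifts and turns the pose as measured when the row begins, along the tool's axes as they then stand; what a row does not reach is not made up. A row lasts 1/8 s, in which the tool goes at most 62.5 mm and 10.7 degrees, less where a joint would pass 70% of its speed; a pose out of reach is approached as far as the arm can. A call with a number of a shift or a turn outside -1 to 1 is refused whole. A call with a gripper value outside its range is refused whole. The fingers move at their own pace and stop on an object; "newtons" is the grip in N (left out, the last holds). Time passes only in rows, so rows that do not move let the fingers close. It gives the time, the measured TCP pose, the force and the opening at its end, in the units of the state.
- get_obs(): the state, without advancing time (a new reading comes with each control period).
- snapshot(name): name is "scene" or "top"; returns a dict with "color" (384x512x3 uint8, blue, green, red), "intrinsics" (3x3 intrinsics, pixels), "extrinsics" (4x4, takes a point from camera to world coordinates). Camera axes: x right, y down, z forward; pixel columns grow to the right and rows downward; lengths in mm; the calibration is good to about 2 mm. A picture is of the moment at which its call begins. There is no depth.
- close_job(): hands the job in, once; it reports no verdict.
The state is a dict: "t": time; "joint_positions": joint angles; "qd": joint speeds; "effort": joint torques, N m; "tcp_pos": TCP position; "tcp_rot": TCP orientation; "ft_force": force on the tool from outside, world axes, zero at the start; "ft_torque": the same for the moment, N m; "gripper_width": opening from 0.0 (shut) to 1.0 (fully open).
Only numpy, scipy, OpenCV 4.12 (cv2) and the standard library are available. Lean on these libraries where they do the work, as an engineer would, in place of code of your own. Each camera call takes 0.05 s, during which the arm holds its last target. There are 200 camera calls.

## Working session

There is one attempt and no reset: what is moved stays moved. The work goes in short steps, Python scripts to look and compute and a tool call to move; the robot and the scene stay as the last step left them, time stands still between calls to the robot, and variables do not carry over. Pictures are saved under pics/ and viewed, about 8 in all and at most 12, crops included, and the job is handed in when it is done.

Besides the shell and the picture viewer there is one more tool, called after "Request:" as name(argument=value, ...) on one line, values as JSON. apply_moves: Moves the arm, as the interface text tells. Its arguments: {"type":"object","properties":{"rows":{"type":"array","items":{"type":"number"}},"newtons":{"type":"number"}},"required":["rows"]}

```bash
mkdir -p pics; cat > h.py <<'E'
import numpy as np, cv2
from plant import get_obs, snapshot
def take(n,f):
    s=snapshot(n); cv2.imwrite('pics/'+f,s['color']); np.savez('pics/'+f+'.npz',**{k:np.array(v) for k,v in s.items()}); return s
def ray(s,u,v):
    K=np.array(s['intrinsics']);T=np.array(s['extrinsics']);d=T[:3,:3]@np.linalg.solve(K,[u,v,1.]);return T[:3,3],d/np.linalg.norm(d)
def onz(s,u,v,z):
    o,d=ray(s,u,v);return o+d*(z-o[2])/d[2]
def two(s1,p1,s2,p2):
    o1,d1=ray(s1,*p1);o2,d2=ray(s2,*p2);A=np.c_[d1,-d2];t=np.linalg.lstsq(A,o2-o1,rcond=None)[0]
    a=o1+d1*t[0];b=o2+d2*t[1];return (a+b)/2,np.linalg.norm(a-b)
def proj(s,P):
    T=np.linalg.inv(np.array(s['extrinsics']));c=T[:3,:3]@np.array(P,float)+T[:3,3];q=np.array(s['intrinsics'])@c;return q[:2]/q[2]
E
python3 - <<'E'
from h import *
for n in('scene','top'):
    s=take(n,n+'0.png');print(n,np.round(s['extrinsics'],3).tolist(),s['intrinsics'][0][0])
o=get_obs();print(o)
E
```

```text
scene [[0.749, -0.452, 0.485, 79.456], [-0.662, -0.516, 0.543, -441.864], [0.004, -0.728, -0.686, 779.454], [0.0, 0.0, 0.0, 1.0]] 353.4424848174261
top [[-0.007, -0.985, 0.173, 419.25], [-1.0, 0.004, -0.021, 82.906], [0.02, -0.173, -0.985, 998.421], [0.0, 0.0, 0.0, 1.0]] 354.32612126588265
{'t': 0.1, 'joint_positions': array([ 1.19248361e+00,  2.07343165e-01,  1.54283621e+00, -1.55908069e-05,
        1.39353573e+00, -1.50467777e-01]), 'qd': array([ 5.13107863e-04, -2.55025466e-03, -3.26485717e-03,  3.41387032e-04,
        7.64339427e-04, -1.76711790e-05]), 'effort': array([-7.77111618e-04, -3.84091330e+01, -2.92550218e+01, -2.49148634e-04,
        4.79217197e-03,  1.75452203e-05]), 'tcp_pos': array([129.61464769, 559.47730942, 230.22523008]), 'tcp_rot': array([ 1.13674774e-01,  9.93517448e-01, -1.02635289e-03, -2.69914506e-04]), 'ft_force': array([0.28074901, 0.82589076, 0.28812702]), 'ft_torque': array([ 0.01325895,  0.01865747, -0.00883392]), 'gripper_width': 1.0021517204371246}
```

View pics/scene0.png

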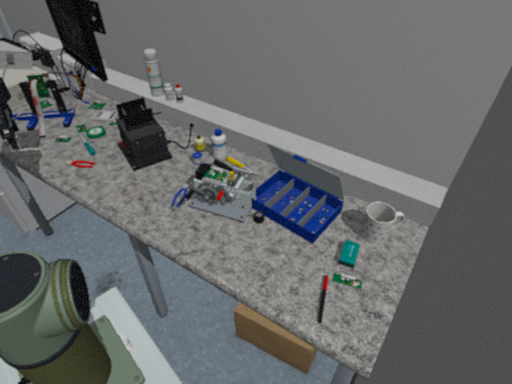

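View pics/top0.png

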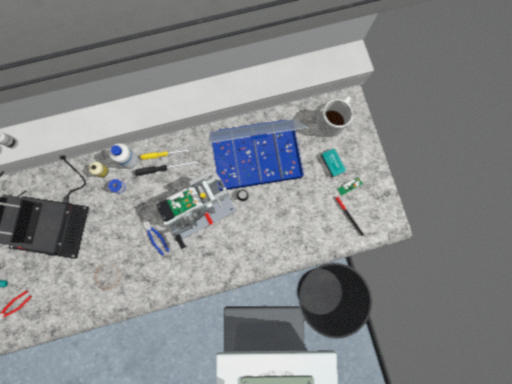

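The jig sits near (220,190) in scene and (190,205) in top, with the loupe to its right at (242,196) and the cutters to its left at (157,240). I'll enlarge both views.

```bash
python3 - <<'E'
import cv2,numpy as np
a=cv2.imread('pics/scene0.png')[150:230,165:275];b=cv2.imread('pics/top0.png')[165:255,135:255]
a=cv2.resize(a,None,fx=5.4,fy=5.4,interpolation=cv2.INTER_CUBIC)[:, :]
b=cv2.resize(b,None,fx=6,fy=6,interpolation=cv2.INTER_CUBIC)
cv2.imwrite('pics/c1.png',cv2.resize(a,(770,560)));cv2.imwrite('pics/c2.png',b)
E
```

```text
(no output)
```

View pics/c1.png

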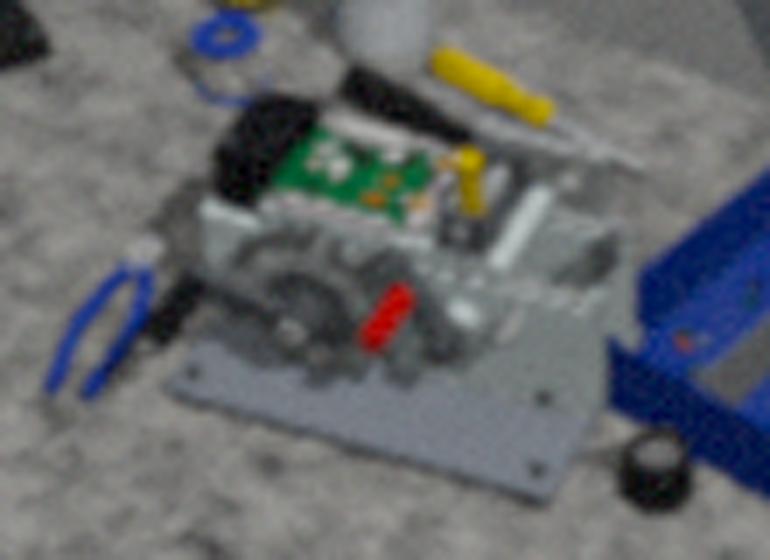

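View pics/c2.png

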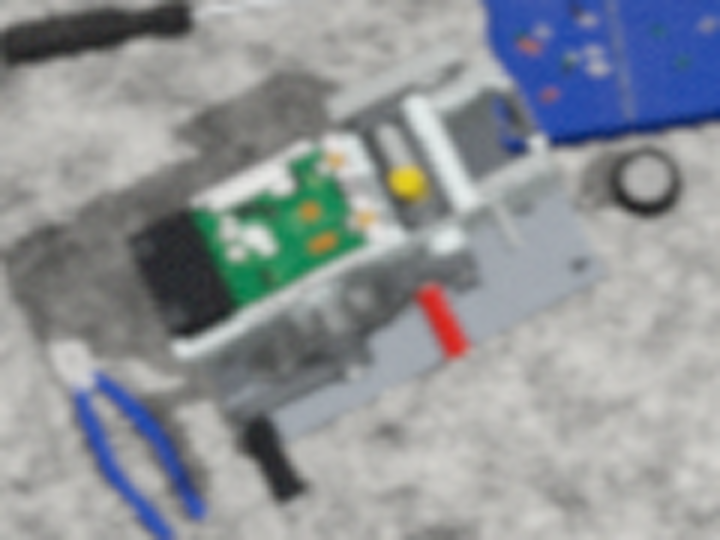

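```bash
cat >> h.py <<'E'
def load(f):
    return dict(np.load('pics/'+f+'.npz'))
def blob(s,lo,hi,box,minv=0):
    x0,y0,x1,y1=box;im=s['color'][y0:y1,x0:x1];hsv=cv2.cvtColor(im,cv2.COLOR_BGR2HSV)
    m=cv2.inRange(hsv,lo,hi);n,l,st,c=cv2.connectedComponentsWithStats(m)
    if n<2:return None
    i=1+np.argmax(st[1:,4]);ys,xs=np.where(l==i);P=np.c_[xs+x0,ys+y0].astype(float);ctr=P.mean(0);w,v=np.linalg.eigh(np.cov((P-ctr).T));return ctr,len(P),v[:,1],np.sqrt(w[1]*12)
E
python3 - <<'E'
from h import *
S=load('scene0.png');T=load('top0.png')
R=((0,150,80),(8,255,255));Y=((20,120,80),(33,255,255));B=((0,0,0),(180,255,55))
rs=blob(S,*R,(205,180,235,210));rt=blob(T,*R,(195,205,220,230));print(rs,rt)
print('red',two(S,rs[0],T,rt[0]))
ys=blob(S,*Y,(225,165,240,185));yt=blob(T,*Y,(195,185,210,205));print(ys,yt)
print('yel two',two(S,ys[0],T,yt[0]), onz(T,*yt[0],130), onz(S,231.5,172,132))
bt=blob(T,*B,(172,228,190,252));bs=blob(S,*B,(180,185,196,202));print(bt,bs)
print('blk',two(S,bs[0],T,bt[0]),two(S,(190,194),T,(180.5,241.5)))
for z,(c,n,v,L) in((80,rt),(70,bt)):
  d=onz(T,*(c-v*L/2),z)-onz(T,*(c+v*L/2),z);print('yaw',np.degrees(np.arctan2(d[1],d[0])),np.linalg.norm(d))
# base plate front edge
for p in((275,435),(605,268)):
  print(onz(T,135+p[0]/6,165+p[1]/6,5))
E
```

```text
(array([219.84848485, 194.81818182]), 33, array([-0.61677923,  0.78713619]), np.float64(9.810967938806161)) (array([208.21212121, 217.90909091]), 33, array([0.46424665, 0.88570596]), np.float64(11.649865055519905))
red (array([502.91004417, 174.78678846,  82.09327328]), np.float64(1.993902098351685))
(array([231.70588235, 174.94117647]), 34, array([0.13284384, 0.99113698]), np.float64(9.871142433646574)) (array([202.5       , 195.11538462]), 26, array([-0.92903997, -0.36997937]), np.float64(5.606572762068639))
yel two (array([556.97175675, 185.83565798, 119.83556074]), np.float64(1.1282289495499689)) [555.84475191 184.3369568  130.        ] [555.50121567 185.13722431 132.        ]
(array([179.45, 240.75]), 40, array([0.46333416, 0.88618365]), np.float64(12.853542593010449)) (array([189.87755102, 193.48979592]), 49, array([-0.6889864 ,  0.72477427]), np.float64(11.237013222805452))
blk (array([446.39292009, 248.64754244,  70.07234113]), np.float64(0.44821820343387764)) (array([444.62132562, 245.5613018 ,  71.25973672]), np.float64(0.9100429054090798))
yaw 28.130961093467874 30.39467702594997
yaw 28.8896235436884 33.38641755514489
[456.97434457 256.82376467   5.        ]
[533.66139065 104.65615457   5.        ]
```

Request:
apply_moves(rows=[0, 0, 0, -0.09, 0, 0, 0, 0, -0.09, 0, 0, 0, 0, -0.09, 0, 0, 0, 0, -0.09, 0, 0, 0, 0, -0.09, 0], newtons=20)

```text
t: 0.72
tcp_pos: [128.7, 557.2, 226.5]
tcp_rot: [-0.248, 0.969, -0.004, -0.003]
ft_force: [-0.0, 0.3, -1.0]
gripper_width: 0.002
```

```bash
cat >> h.py <<'E'
from scipy.spatial.transform import Rotation as Ro
YAW=np.radians(27.5)
JX=np.array([np.cos(YAW),np.sin(YAW),0]);JY=np.array([-np.sin(YAW),np.cos(YAW),0]);JZ=np.array([0,0,1.])
def go(P):
    o=get_obs();R=Ro.from_quat(o['tcp_rot']);d=R.inv().apply(np.array(P)-o['tcp_pos'])
    y=R.apply([0,1,0]);print('d units',np.round(d/75,3),'jawyaw',np.round(np.degrees(np.arctan2(y[1],y[0]))-90,2),'pos',np.round(o['tcp_pos'],1),'F',np.round(o['ft_force'],1),'t',round(o['t'],2))
E
python3 - <<'E'
from h import *
red=np.array([503,174.8,81.5]); P=red-5*JX+29*JY; P[2]=200; print(P); go(P)
E
```

```text
[485.17423605 198.2145711  200.        ]
d units [-1.865 -6.481  0.379] jawyaw 28.77 pos [128.7 557.2 226.5] F [-0.   0.3 -1. ] t 0.72
```

Request:
apply_moves(rows=[-0.2, -0.72, 0.02, 0.01, 0, -0.2, -0.72, 0.02, 0, 0, -0.2, -0.72, 0.02, 0, 0, -0.2, -0.72, 0.02, 0, 0, -0.2, -0.72, 0.02, 0, 0, -0.2, -0.72, 0.02, 0, 0, -0.2, -0.72, 0.02, 0, 0, -0.2, -0.72, 0.02, 0, 0, -0.2, -0.6, 0.02, 0, 0, 0, 0, 0, 0, 0])

```text
t: 1.98
tcp_pos: [480.2, 188.1, 210.2]
tcp_rot: [-0.243, 0.97, -0.005, -0.005]
ft_force: [-0.3, 0.3, 1.0]
gripper_width: -0.003
```

```bash
python3 - <<'E'
from h import *
red=np.array([503,174.8,81.5]); P=red-5*JX+29*JY; P[2]=130; print(P); go(P)
E
```

```text
[485.17423605 198.2145711  130.        ]
d units [-0.134  0.095  1.067] jawyaw 28.1 pos [480.2 188.1 210.2] F [-0.3  0.3  1. ] t 1.98
```

Request:
apply_moves(rows=[-0.14, 0.1, 0.3, 0, 0, 0, 0, 0.4, 0, 0, 0, 0, 0.35, 0, 0, 0, 0, 0, 0, 0])

```text
t: 2.48
tcp_pos: [482.5, 201.0, 128.5]
tcp_rot: [-0.243, 0.97, -0.003, -0.006]
ft_force: [-0.3, 0.1, 0.4]
gripper_width: 0.0
```

```bash
python3 - <<'E'
from h import *
red=np.array([503,174.8,81.5]); P=red-5*JX+29*JY; P[2]=73; go(P)
a=take('scene','s1.png')['color'][110:230,165:275];b=take('top','t1.png')['color'][140:260,135:245]
cv2.imwrite('pics/v1.png',np.hstack([cv2.resize(x,(396,432),interpolation=cv2.INTER_CUBIC) for x in(a,b)]))
E
```

```text
d units [-0.024 -0.047  0.74 ] jawyaw 28.14 pos [482.5 201.  128.5] F [-0.3  0.1  0.4] t 2.48
```

View pics/v1.png

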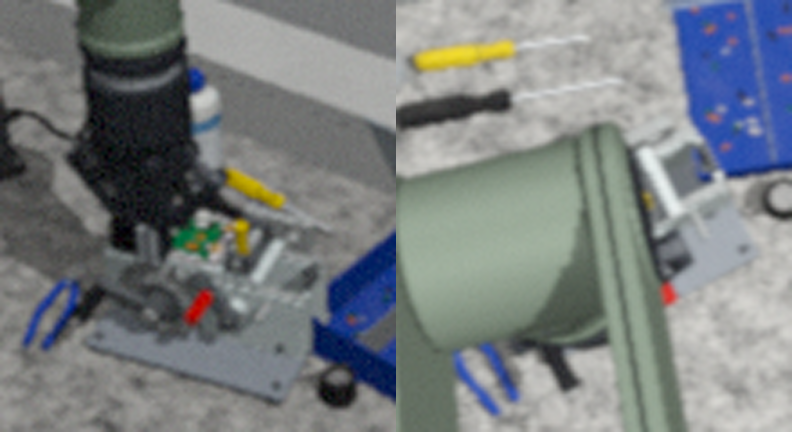

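Request:
apply_moves(rows=[0.03, -0.05, 0.3, 0, 0, 0, 0, 0.3, 0, 0, 0, 0, 0.1, 0, 0, 0, 0, 0, 0, 0])

```text
t: 3.08
tcp_pos: [489.7, 199.2, 85.0]
tcp_rot: [-0.244, 0.97, -0.004, 0.004]
ft_force: [-0.4, -0.5, -0.0]
gripper_width: -0.003
```

```bash
python3 - <<'E'
from h import *
red=np.array([503,174.8,81.5]); P=red-8*JX+27*JY; P[2]=75; go(P)
E
```

```text
d units [ 0.101 -0.008  0.132] jawyaw 28.23 pos [489.7 199.2  85. ] F [-0.4 -0.5 -0. ] t 3.08
```

Request:
apply_moves(rows=[0.1, 0, 0.0, 0, 0, 0, 0, 0.12, 0, 0, 0, -0.1, 0, 0, 0, 0, -0.1, 0, 0, 0, 0, -0.1, 0, 0, 0])

```text
t: 3.7
tcp_pos: [493.9, 178.7, 82.3]
tcp_rot: [-0.244, 0.97, 0.0, 0.004]
ft_force: [-10.6, 2.5, 20.0]
gripper_width: 0.001
```

```bash
python3 - <<'E'
from h import *
red=np.array([503,174.8,81.5]); P=red-8*JX-25*JY; P[2]=75; go(P)
s=take('scene','s2.png'); print(blob(s,(0,150,80),(8,255,255),(200,175,245,215)))
E
```

```text
d units [ 0.029 -0.435  0.098] jawyaw 28.19 pos [493.9 178.7  82.3] F [-10.6   2.5  20. ] t 3.7
(array([222.54545455, 194.78787879]), 33, array([-0.50300404,  0.86428406]), np.float64(9.475323441802772))
```

```bash
python3 - <<'E'
from h import *
a=load('s2.png')['color'][140:220,170:270]
cv2.imwrite('pics/v2.png',cv2.resize(a,(750,600),interpolation=cv2.INTER_CUBIC))
E
```

```text
(no output)
```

View pics/v2.png

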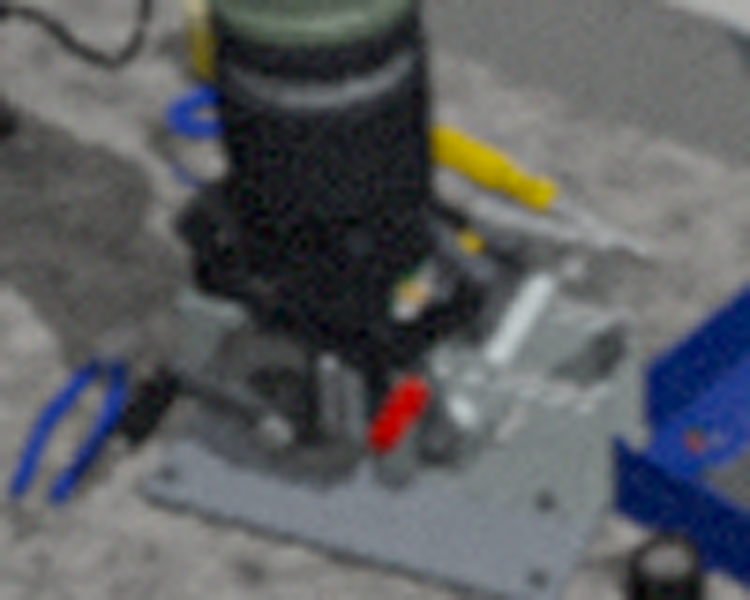

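```bash
python3 - <<'E'
from h import *
o=get_obs();print(o['ft_force'],o['ft_torque'],o['tcp_pos'])
F=o['ft_force'];M=o['ft_torque']*1000
r=np.cross(F,M)/(F@F);print('r0',r,'dir',F/np.linalg.norm(F), 'M.F',M@F/np.linalg.norm(F))
for z in(0,-150,-100): 
  t=(z-r[2])/F[2]; print(z,r+F*t,'jig',(r+F*t)@JX,(r+F*t)@JY)
E
```

```text
[0.04061664 1.26350377 5.26982261] [0.20404444 0.1269249  0.00664721] [495.48658298 177.69555762  82.70079872]
r0 [-22.4886852   36.60334141  -8.60276493] dir [0.00749477 0.23314766 0.97241246] M.F 37.58534347339104
0 [-22.42238023  38.66595845   0.        ] jig -2.0349414774505448 44.6506270025528
-150 [ -23.57849042    2.70164242 -150.        ] jig -19.666896793264293 13.283721350856151
-100 [ -23.19312036   14.68974777 -100.        ] jig -13.78957835465971 23.739356568088365
```

Request:
apply_moves(rows=[0.08, 0.0, -0.06, 0, 0, 0, 0, 0.0, 0, 0])

```text
t: 4.0
tcp_pos: [491.2, 174.0, 88.3]
tcp_rot: [-0.243, 0.97, -0.001, 0.007]
ft_force: [0.4, 0.3, -0.4]
gripper_width: 0.003
```

```bash
python3 - <<'E'
from h import *
red=np.array([503,174.8,81.5]); P=red-13*JX-25*JY; P[2]=80; go(P)
s=take('scene','s3.png'); print(blob(s,(0,150,80),(8,255,255),(200,175,245,215)))
E
```

```text
d units [ 0.035 -0.396  0.113] jawyaw 28.15 pos [491.2 174.   88.3] F [ 0.4  0.3 -0.4] t 4.0
(array([223.28571429, 195.31428571]), 35, array([-0.59247185,  0.80559115]), np.float64(9.041708346189578))
```

Request:
apply_moves(rows=[0.02, -0.1, 0.04, 0, 0, 0, -0.1, 0.04, 0, 0, 0, -0.1, 0.04, 0, 0, 0, -0.1, 0, 0, 0])

```text
t: 4.55
tcp_pos: [505.8, 145.8, 79.8]
tcp_rot: [-0.243, 0.97, -0.0, 0.007]
ft_force: [-4.9, 12.6, 1.8]
gripper_width: -0.002
```

```bash
python3 - <<'E'
from h import *
red=np.array([503,174.8,81.5]); P=red-13*JX-25*JY; P[2]=80; go(P)
s=take('scene','s4.png'); print(blob(s,(0,150,80),(8,255,255),(200,175,245,215)))
for y,z in((-45,81),(-61,86),(-75,82),(-86.4,73)): print(y,z,proj(s,np.array([503,174.8,0])+(y+45)*JY+z*JZ))
E
```

```text
d units [ 0.028  0.027 -0.003] jawyaw 28.15 pos [505.8 145.8  79.8] F [-4.9 12.6  1.8] t 4.55
(array([232.45833333, 198.91666667]), 24, array([-0.41505967,  0.90979419]), np.float64(9.207940912204608))
-45 81 [220.23820032 195.03946519]
-61 86 [225.22009686 195.15672142]
-75 82 [229.76008869 197.39338385]
-86.4 73 [233.52947817 200.659873  ]
```

Request:
apply_moves(rows=[0, 0.05, 0, 0, 0, 0.05, 0.05, -0.3, 0, 0, 0, 0, -0.5, 0, 0.3, 0, 0, 0, 0, 0.3])

```text
t: 5.1
tcp_pos: [496.2, 149.7, 138.2]
tcp_rot: [-0.243, 0.97, 0.001, 0.004]
ft_force: [0.3, 0.4, 0.3]
gripper_width: 0.301
```

```bash
python3 - <<'E'
from h import *
s=take('scene','s5.png'); print(blob(s,(0,150,80),(8,255,255),(200,175,245,215)))
C=np.array([503,174.8,0])+45*JY-17*JX;print('C',C)
G=C+46.5*JY;print(G);P=G-4*JX;P[2]=130;go(P)
bs=blob(s,(0,0,0),(180,255,55),(180,185,196,202));print(bs,proj(s,[446,248,70]))
E
```

```text
(array([231.97058824, 199.17647059]), 34, array([-0.53066202,  0.84758352]), np.float64(9.66367931563801))
C [467.14212824 206.86576107   0.        ]
[445.67081772 248.11176481   0.        ]
d units [0.007 1.465 0.082] jawyaw 28.07 pos [494.3 149.5 136.1] F [-0.2 -0.4 -0.8] t 5.15
(array([189.43478261, 193.54347826]), 46, array([-0.6374575 ,  0.77048552]), np.float64(10.432799537912961)) [189.81603203 193.6856886 ]
```

Request:
apply_moves(rows=[0.02, 0.5, 0, 0, 0.4, 0.02, 0.5, 0, 0, 0.4, 0, 0.46, 0, 0, 0.4, 0, 0, 0, 0, 0.4, 0, 0, 0, 0, 0.4])

```text
t: 5.78
tcp_pos: [434.3, 243.9, 128.3]
tcp_rot: [-0.242, 0.97, -0.0, -0.005]
ft_force: [-0.2, 0.7, 0.1]
gripper_width: 0.404
```

```bash
python3 - <<'E'
from h import *
P=np.array([445.7,248.1,0])-6*JX;P[2]=90;go(P)
E
```

```text
d units [-0.085 -0.021  0.509] jawyaw 27.97 pos [434.3 243.9 128.3] F [-0.2  0.7  0.1] t 5.78
```

Request:
apply_moves(rows=[-0.08, -0.02, 0.1, 0, 0.4, 0, 0, 0.2, 0, 0.4, 0, 0, 0.2, 0, 0.4, 0, 0, 0.0, 0, 0.4])

```text
t: 6.28
tcp_pos: [440.6, 242.5, 86.2]
tcp_rot: [-0.24, 0.971, -0.001, -0.007]
ft_force: [0.1, -0.3, 0.9]
gripper_width: 0.399
```

```bash
python3 - <<'E'
from h import *
P=np.array([445.7,248.1,0])-6*JX;P[2]=50;go(P)
a=take('scene','s6.png')['color'][140:220,150:250]
b=take('top','t6.png')['color'][190:270,140:240]
cv2.imwrite('pics/v3.png',np.hstack([cv2.resize(x,(400,320),interpolation=cv2.INTER_CUBIC) for x in(a,b)]))
E
```

```text
d units [-0.021  0.035  0.482] jawyaw 27.75 pos [440.6 242.5  86.2] F [ 0.1 -0.3  0.9] t 6.28
```

View pics/v3.png

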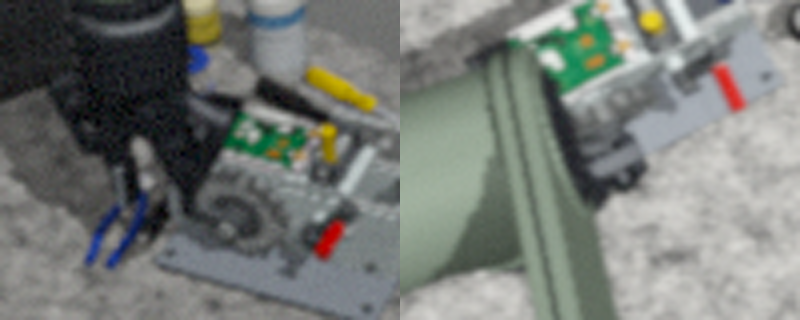

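Request:
apply_moves(rows=[-0.02, 0.035, 0.16, 0, 0.4, 0, 0, 0.16, 0, 0.4, 0, 0, 0.15, 0, 0.4, 0, 0, 0.0, 0, 0.4])

```text
t: 6.88
tcp_pos: [442.0, 246.6, 50.7]
tcp_rot: [-0.24, 0.971, -0.001, -0.004]
ft_force: [-0.3, 0.3, -0.0]
gripper_width: 0.402
```

```bash
python3 - <<'E'
from h import *
P=np.array([445.7,248.1,0])-6*JX;P[2]=50;go(P)
E
```

```text
d units [ 0.027 -0.005  0.009] jawyaw 27.79 pos [442.  246.6  50.7] F [-0.3  0.3 -0. ] t 6.88
```

Request:
apply_moves(rows=[0.02, 0, 0, 0, 0.2, 0, 0, 0, 0, 0.1, 0, 0, 0, 0, 0.1, 0, 0, 0, 0, 0.1], newtons=25)

```text
t: 7.38
tcp_pos: [440.2, 247.9, 51.0]
tcp_rot: [-0.239, 0.971, 0.001, -0.004]
ft_force: [-0.1, 1.7, -2.0]
gripper_width: 0.18
```

```bash
python3 - <<'E'
from h import *
P=np.array([445.7,248.1,0])-6*JX;P[2]=50;go(P);print(get_obs()['gripper_width'])
E
```

```text
d units [ 0.014 -0.032  0.014] jawyaw 27.71 pos [440.2 247.9  51. ] F [-0.1  1.7 -2. ] t 7.38
0.1796760472565726
```

Request:
apply_moves(rows=[0, -0.026, -0.085, 0, 0.1, 0, -0.038, -0.081, 0, 0.1, 0, -0.049, -0.075, 0, 0.1, 0, -0.059, -0.067, 0, 0.1])

```text
t: 7.88
tcp_pos: [446.7, 235.4, 75.5]
tcp_rot: [-0.239, 0.971, 0.001, -0.004]
ft_force: [0.6, 0.2, -2.8]
gripper_width: 0.175
```

```bash
cat >> h.py <<'E'
def arc():
    o=get_obs();C=np.array([467.1,206.9,58.]);p=o['tcp_pos']+19*JZ-C;y,z=p@JY,p[2]
    print('y,z',y,z,'r',np.hypot(y,z),'th',np.degrees(np.arctan2(y,z)),'x',p@JX,'Fjig',[round(float(o['ft_force']@a),1) for a in(JX,JY,JZ)],'w',o['gripper_width'])
E
python3 -c "
from h import *
arc()"
```

```text
y,z 34.682156893895886 36.54317842594635 r 50.381106540878605 th 43.50327943736319 x -4.929638021333302 Fjig [0.7, -0.1, -2.8] w 0.17453848292691784
```

Request:
apply_moves(rows=[0, -0.069, -0.057, 0, 0.1, 0, -0.076, -0.047, 0, 0.1, 0, -0.082, -0.036, 0, 0.1, 0, -0.086, -0.024, 0, 0.1, 0, -0.089, -0.012, 0, 0.1])

```text
t: 8.5
tcp_pos: [461.7, 206.6, 88.5]
tcp_rot: [-0.239, 0.971, 0.001, -0.004]
ft_force: [2.2, 2.5, -9.0]
gripper_width: 0.179
```

```bash
python3 -c "
from h import *
arc()"
```

```text
y,z 2.2563379208030767 49.52132207734532 r 49.57269814223372 th 2.60876094924393 x -4.9149955416865145 Fjig [3.1, 1.2, -9.0] w 0.17905889164081257
```

Request:
apply_moves(rows=[0, -0.085, 0.02, 0, 0.1, 0, -0.075, 0.02, 0, 0.1, 0, -0.05, 0.015, 0, 0.1, 0, 0, 0, 0, 0.1])

```text
t: 9.0
tcp_pos: [467.4, 195.7, 86.6]
tcp_rot: [-0.238, 0.971, 0.006, -0.005]
ft_force: [-1.1, 0.1, -2.2]
gripper_width: 0.175
```

```bash
python3 -c "
from h import *
arc()
s=take('scene','s7.png');Y=((20,120,80),(33,255,255));y=blob(s,*Y,(225,160,260,195));print(y);print(blob(s,(0,150,80),(8,255,255),(200,175,245,215)))
for d in(-59,-83,-87,-89):print(d,proj(s,np.array([556.5,185.2,120])+(d+59)*JY))
"
```

```text
y,z -10.120120773728395 47.55114814579035 r 48.616134507566 th -12.014769677318675 x -4.90712442781263 Fjig [-0.9, 0.6, -2.2] w 0.17486648121840664
(array([236.08333333, 162.85      ]), 60, array([-0.92088147, -0.38984269]), np.float64(15.6009044946777))
(array([231.79411765, 199.23529412]), 34, array([-0.56369903,  0.82598027]), np.float64(9.546147813685273))
-59 [231.90861421 175.04785907]
-83 [239.56062931 176.99857711]
-87 [240.84503513 177.32600897]
-89 [241.48821723 177.48997453]
```

Not yet hard against the stop, so I'll push on until the force rises.

Request:
apply_moves(rows=[0, -0.04, 0.015, 0, 0.1, 0, -0.04, 0.015, 0, 0.1, 0, -0.03, 0.01, 0, 0.1])

```text
t: 9.43
tcp_pos: [467.5, 195.5, 86.3]
tcp_rot: [-0.238, 0.971, 0.014, -0.008]
ft_force: [-5.8, 8.3, 5.7]
gripper_width: 0.176
```

```bash
python3 -c "
from h import *
arc()
s=take('scene','s8.png');Y=((20,120,80),(33,255,255));print(blob(s,*Y,(232,169,250,187)))
"
```

```text
y,z -10.323179336227797 47.27066006300865 r 48.384742785308276 th -12.319100327472325 x -4.898289727439294 Fjig [-1.3, 10.1, 5.7] w 0.17613478705187102
(array([241.06666667, 177.66666667]), 30, array([-0.0404608 ,  0.99918113]), np.float64(9.343194958049782))
```

Request:
apply_moves(rows=[0, 0.0, 0, 0, 0.35, 0, 0, 0, 0, 0.35, 0.02, 0, -0.2, 0, 0.35, 0, 0, -0.5, 0, 0.35, 0, 0, -0.4, 0, 0, 0, 0, 0, 0, 0, 0, 0, 0, 0, 0])

```text
t: 10.35
tcp_pos: [470.0, 189.8, 173.9]
tcp_rot: [-0.238, 0.971, 0.011, -0.006]
ft_force: [0.0, 0.4, -0.3]
gripper_width: -0.0
```

```bash
python3 - <<'E'
from h import *
s=take('scene','s9.png');t=take('top','t9.png');Y=((20,120,80),(33,255,255))
ys=blob(s,*Y,(232,169,250,187));yt=blob(t,*Y,(203,180,222,205));print(ys,yt)
K=two(s,ys[0],t,yt[0])[0] if yt else None;print('knob',K)
if yt: print(onz(t,*yt[0],130))
k=np.array([556.5,185.2,0])-28.5*JY;print(k)
P=k-40*JX;P[2]=150;go(P)
a=s['color'][130:220,170:270];b=t['color'][160:250,150:250]
cv2.imwrite('pics/v4.png',np.hstack([cv2.resize(x,(400,360),interpolation=cv2.INTER_CUBIC) for x in(a,b)]))
E
```

```text
(array([241.06666667, 177.66666667]), 30, array([-0.0404608 ,  0.99918113]), np.float64(9.343194958049782)) (array([213.6875, 189.9375]), 16, array([0.38081246, 0.9246523 ]), np.float64(5.223297839188653))
knob [569.6591543  158.21383224 120.13976163]
[568.73896171 156.8552237  130.        ]
[569.65983548 159.92019125   0.        ]
d units [-0.464 -0.977  0.285] jawyaw 27.53 pos [469.9 189.9 173.4] F [-0.5  0.7 -0.2] t 10.45
```

View pics/v4.png

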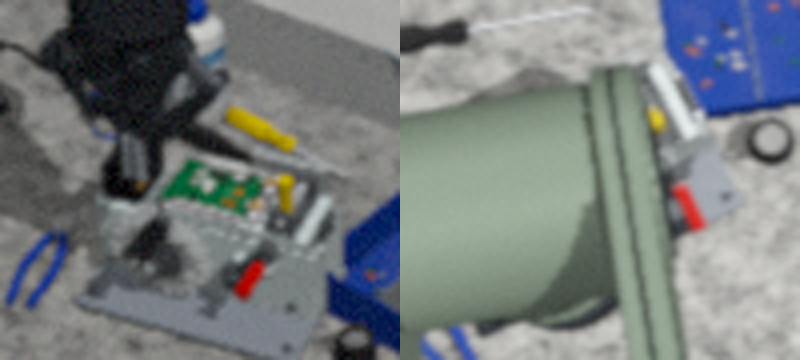

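Request:
apply_moves(rows=[-0.2, -0.5, 0, 0, 0, -0.26, -0.48, 0, 0, 0, 0, 0, 0.2, 0, 0, 0, 0, 0, 0, 0])

```text
t: 10.95
tcp_pos: [531.4, 140.0, 150.2]
tcp_rot: [-0.239, 0.971, 0.012, -0.011]
ft_force: [0.5, -0.0, -1.0]
gripper_width: 0.005
```

```bash
python3 - <<'E'
from h import *
P=np.array([569.6,158.5,0])-30*JX;P[2]=119;go(P)
E
```

```text
d units [-0.172 -0.028  0.412] jawyaw 27.6 pos [531.4 140.  150.2] F [ 0.5 -0.  -1. ] t 10.95
```

Request:
apply_moves(rows=[-0.1, -0.02, 0.2, 0, 0, 0, 0, 0.2, 0, 0, 0, 0, 0, 0, 0])

```text
t: 11.32
tcp_pos: [535.8, 144.3, 116.6]
tcp_rot: [-0.24, 0.971, 0.013, -0.013]
ft_force: [0.6, -0.2, -0.2]
gripper_width: -0.003
```

```bash
python3 - <<'E'
from h import *
P=np.array([569.6,158.5,0])-17*JX;P[2]=119;go(P)
E
```

```text
d units [-0.26  -0.04  -0.038] jawyaw 27.73 pos [535.8 144.3 116.6] F [ 0.6 -0.2 -0.2] t 11.32
```

Request:
apply_moves(rows=[-0.1, -0.04, -0.03, 0, 0, -0.1, 0, 0, 0, 0, -0.1, 0, 0, 0, 0, -0.08, 0, 0, 0, 0])

```text
t: 11.82
tcp_pos: [563.9, 155.7, 119.3]
tcp_rot: [-0.24, 0.971, 0.013, -0.013]
ft_force: [-0.7, -1.1, 0.7]
gripper_width: -0.003
```

```bash
python3 - <<'E'
from h import *
P=np.array([569.6,158.5,0])+5*JX;P[2]=119;go(P)
s=take('scene','s10.png');Y=((20,120,80),(33,255,255));print(blob(s,*Y,(232,165,255,187)),[proj(s,np.array([569.6,158.5,120])+d*JX) for d in(0,22)])
E
```

```text
d units [-0.151 -0.003  0.001] jawyaw 27.77 pos [563.9 155.7 119.3] F [-0.7 -1.1  0.7] t 11.82
None [array([241.30809265, 177.61706546]), array([244.18238334, 173.05570837])]
```

Request:
apply_moves(rows=[-0.07, 0, 0, 0, 0, -0.06, 0, 0, 0, 0, -0.05, 0, 0, 0, 0, -0.05, 0, 0, 0, 0])

```text
t: 12.38
tcp_pos: [575.2, 161.5, 119.0]
tcp_rot: [-0.241, 0.97, 0.011, -0.021]
ft_force: [-13.4, -7.1, 11.5]
gripper_width: 0.002
```

```bash
python3 - <<'E'
from h import *
P=np.array([569.6,158.5,0])+5*JX;P[2]=119;go(P);arc()
E
```

```text
d units [ 0.018 -0.     0.001] jawyaw 27.82 pos [575.2 161.5 119. ] F [-13.4  -7.1  11.5] t 12.38
y,z -90.22008356032713 80.04734714217824 r 120.61194493968166 th -48.41910859760142 x 74.89149570551679 Fjig [-15.1, -0.1, 11.5] w 0.0018691504216777671
```

Request:
apply_moves(rows=[-0.09, 0, 0, 0, 0, -0.09, 0, 0, 0, 0])

```text
t: 12.62
tcp_pos: [575.3, 161.5, 119.2]
tcp_rot: [-0.241, 0.97, 0.008, -0.038]
ft_force: [-19.0, -11.1, 16.2]
gripper_width: 0.002
```

```bash
python3 -c "
from h import *
arc()"
```

```text
y,z -90.2597175455543 80.18077021819934 r 120.73016410237719 th -48.38422769392086 x 75.00872350833383 Fjig [-22.0, -1.1, 16.2] w 0.0019880733573520632
```

Request:
apply_moves(rows=[0.2, 0, 0, 0, 0, 0.3, 0, 0, 0, 0, 0.2, 0, -0.4, 0, 0, 0, 0.5, -0.5, 0, 0, 0, 0.8, -0.3, 0, 0, 0, 0.8, 0, 0, 0, 0, 0.8, 0, 0, 0, 0, 0, 0, 0, 0])

```text
t: 13.62
tcp_pos: [437.2, 336.3, 226.7]
tcp_rot: [-0.239, 0.971, 0.011, -0.029]
ft_force: [1.0, -0.4, 0.5]
gripper_width: -0.002
```

```bash
python3 - <<'E'
from h import *
arc()
s=take('scene','s11.png');t=take('top','t11.png');Y=((20,120,80),(33,255,255))
ys=blob(s,*Y,(232,163,255,187));yt=blob(t,*Y,(203,175,225,205));print(ys,yt)
K=two(s,ys[0],t,yt[0])[0];d=K-np.array([569.66,158.21,0]);print('knob',K,'travel',d@JX,d@JY)
print(blob(s,(0,150,80),(8,255,255),(200,175,245,215)))
a=s['color'][140:230,180:280];b=t['color'][160:250,150:250]
cv2.imwrite('pics/v5.png',np.hstack([cv2.resize(x,(400,360),interpolation=cv2.INTER_CUBIC) for x in(a,b)]))
E
```

```text
y,z 128.59824362599306 187.65962801894028 r 227.4942730090085 th 34.42182305535601 x 33.20276084464243 Fjig [0.7, -0.9, 0.5] w -0.001564202528039736
(array([243.78947368, 173.78947368]), 38, array([0.09619516, 0.99536249]), np.float64(9.115164647695504)) (array([209.04, 182.12]), 25, array([-0.9486833 ,  0.31622777]), np.float64(5.04975246918104))
knob [590.53498576 170.63514279 115.40048164] travel 24.253630968559627 1.3822405303706304
(array([231.89655172, 199.17241379]), 29, array([-0.47016748,  0.88257721]), np.float64(9.275567539320454))
```

View pics/v5.png

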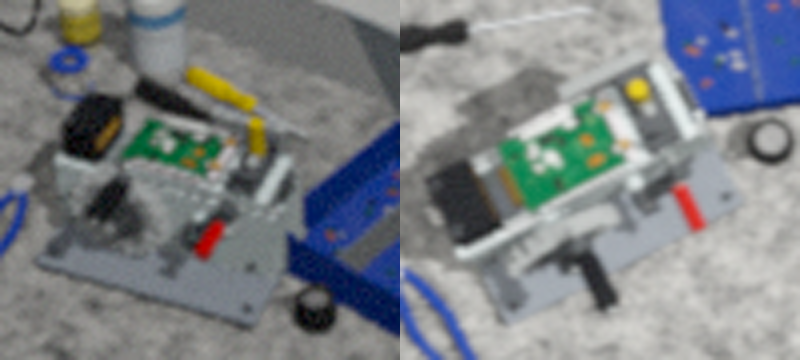

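```bash
python3 -c "
from plant import *
print(get_obs()['t'],close_job())"
```

```text
the job is handed in; nothing more can be done
13.725 None
```

The job is done in the order asked and handed in at 13.7 s, with the arm clear of everything.

- **Pawl:** I threw it over to the right. In every picture I checked after that, it stayed over, with the red handle at the same pixel.
- **Crank:** I turned it back over the top until it stopped hard at about 12° right of the top by my estimate (nominally 15°). A further push of 10 N moved it only 0.2 mm, so I took that as the carriage home on its stop.
- **Bolt:** I pushed the knob in to a hard end. A second push of 22 N moved it about 0.1 mm. My travel readings for the knob ranged from about 19 to 24 mm, so the camera alone doesn't confirm full depth. The hard end and the bolt's entry into the keeper agree with it being fully in.

On the first push at the pawl, the fingertip briefly pressed on part of the jig with about 23 N. I raised it, moved it toward the worker and carried on. The last picture showed the pawl over, the carriage at its home end and the loupe where it had been. I never touched or went near the other things on the bench, but did not check each one again.

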